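# Sort the solder-paste syringes and snap the case shut

## Robot

A 6-joint arm with a two-finger parallel gripper is mounted at the origin on the work surface. World frame = base frame: x ahead of the robot, y to its left, z up, the work surface at z = 0. Lengths are in m, angles in degrees, forces in N, time in s.
With the tool pointing down it reaches from about 0.3 to 0.75 m from the base axis. Payload 8.5 kg.
Tool frame: the origin (TCP) lies between the finger pads; the fingertips stand 14 mm ahead of it and the grasp point (between the pads) lies 5 mm behind it; x points along the fingers, z is the direction in which the jaws open and shut, and the axes are right-handed (so a half turn about x gives the same grasp; the last joint's range is limited). The gripper opens to 85 mm and grips with 20 to 120 N. Pads are 22 mm wide; open, the fingers measure 114 mm over their backs; the gripper's body (76 mm by 85 mm) begins 54 mm behind the grasp point. The pads swing forward as they close: fully open they stand 13 mm farther back than shut.
Start: joints at [54.758, 21.807, 74.336, -0, 83.858, -12.336], TCP at [0.214, 0.507, 0.245] pointing down, gripper open.
Joint ranges: [-178.18, 178.18], [-50.72, 133.34], [12.68, 142.11], [-81.47, 261.47], [9.98, 163.14], [-165.26, 165.26]. Speed limits (degrees/s): [136.94, 136.94, 180, 180, 180, 180].

## Interface

Orientations are given as a 3x3 rotation matrix whose columns are the frame's x, y, z axes.
In Python, from rig import env gives the robot as it stands.
- The arm moves only by the shell command python3 -m jog 'ROWS' [FORCE]. ROWS is JSON, a list of rows, each a list of 5 numbers: the opening, from -1 (shut) to 1 (fully open), so that 0 is half open, then the shift along the tool's x, y, z in m, then the turn about the tool's x in rad. In form: [[claw, dx, dy, dz, yaw], ...]. A call has 1 to 20 rows; each row is the pose to reach, as a shift and turn from the pose commanded when the call began, along the tool's axes at that moment; what a row does not reach only later rows make up. A row lasts 1/10 s, in which the tool goes at most 50 mm and 8.59 degrees, less where a joint would pass 70% of its speed; a pose out of reach is approached as far as the arm can. A call with a gripper value outside its range is refused whole. The fingers move at their own pace and stop on an object; FORCE is the grip in N (left out, the last holds). Time passes only in rows, so rows that repeat a pose let the fingers close. It gives the time, the measured TCP pose, the force and the opening at its end, in the units of the state.
- env.observe(): the state, without advancing time (a new reading comes with each control period).
- env.get_image(name): name is "scene" or "side" or "wrist"; returns the picture (420x560x3 uint8, red, green, blue); there is no depth.
- env.camera_model(name): a dict with "fx", "fy", "cx", "cy" (pixels), "k1" (the pictures are not rectified: a ray, as slopes to the right and down, at radius r is drawn at 1 + k1 r^2 times it, then the intrinsics apply), "origin" and "orientation" of the camera in the world. Camera axes: x right, y up, looking along -z (the intrinsics and any distortion apply to the point x, -y, -z); pixel columns grow to the right and rows downward; lengths in m; the calibration is good to about 2 mm. A picture is of the moment at which its call begins: read the wrist's pose just before it. camera_model takes no time and is no camera call; for the wrist camera it gives the pose at the moment of the call.
- env.close_job(): hands the job in, once; it reports no verdict.
The state is a dict: "time_s": time; "q": joint angles; "qvel": joint speeds; "joint_efforts": joint torques, N m; "position": TCP position; "tool_rot": TCP orientation; "ft_force": force on the tool from outside, world axes, zero at the start; "wrist_torque": the same for the moment, N m; "grip_width": finger opening in m.
Only numpy, scipy, OpenCV 4.12 (cv2) and the standard library are available. Lean on these libraries where they do the work, as an engineer would, in place of code of your own. Each camera call takes 0.05 s, during which the arm holds its last target.

## Task

Put the three loose solder-paste syringes away, judging each by its plunger: lay every one that is at least half full (plunger drawn out half of its travel or more) in a free saddle of the storage case, cap towards the front clip and plunger towards the hinge, and lay the ones below half flat in the red refill tray. Then press the lid of the case down until its catch snaps and holds it shut, so that the paste does not dry out. Do not move the plungers, leave the syringe that is already stored in its saddle, and leave the cup of files, the solder spool and the steel block where they stand.

Things in the scene. Friction and masses are not known exactly. Their poses are not given: they have to be found in the camera images.
- syringe_a: Loose paste syringe, one of three alike: opaque white barrel 20 x 80 mm, orange cap 14 mm long, flange 36 wide x 20 high x 3 mm, blue plunger stem 11 mm thick with 18 mm thumb disc (its face 50 mm from the origin plus the travel). About 67 g, lies without rolling, axis 10 mm above the bench. Origin: on the axis, mid-barrel; +x points to the plunger, -x to the cap. Hold it by the barrel
- syringe_b: Loose paste syringe, same shape, size and frame as syringe_a
- syringe_c: Loose paste syringe, same shape, size and frame as syringe_a
- plunger_a (a joint): How far the plunger of syringe_a stands drawn out: 0 = pushed fully home (empty), 0.045 m = fully drawn (full); it slides stiffly (over 6 N) and stays where it is
- plunger_b (a joint): How far the plunger of syringe_b stands drawn out: 0 = pushed fully home (empty), 0.045 m = fully drawn (full); it slides stiffly (over 6 N) and stays where it is
- plunger_c (a joint): How far the plunger of syringe_c stands drawn out: 0 = pushed fully home (empty), 0.045 m = fully drawn (full); it slides stiffly (over 6 N) and stays where it is
- cap_a (a point): Tip of the orange cap of syringe_a, 54 mm from its origin along its -x
- cap_b (a point): Tip of the orange cap of syringe_b, 54 mm from its origin along its -x
- cap_c (a point): Tip of the orange cap of syringe_c, 54 mm from its origin along its -x
- case: Grey storage case, fixed to the bench, 174 (x) x 202 (y) x 50 mm high, walls and floor 4 mm, its clear lid standing open. Origin: centre of its underside; +x from the front wall (snap clip, nearer the robot) to the hinge at the far side, z up. Inside, three parallel black V saddles run along x at y = -54, 0 and +54 mm, 28 mm high
- seat_right (a point): Free saddle at the case's y = -54 mm: where the barrel centre of a syringe lies when seated, 28 mm above the bench and 20.5 mm in front of the case's centre; axes as the case's, so a seated syringe's +x (plunger) is the case's +x (hinge). Each saddle is two V ribs 6 mm thick, 30 mm before and behind this point, with room beside the barrel for fingers between them. Play along x: 8 mm either way for a full syringe
- seat_left (a point): The other free saddle, at the case's y = +54 mm, otherwise as seat_right
- syringe_stored: A fourth syringe of the same shape, well filled, already lying in the middle saddle of the case; it stays there
- plunger_stored (a joint): How far the plunger of the stored syringe stands drawn out, 0 to 0.045 m
- cap_stored (a point): Tip of the orange cap of the stored syringe, 54 mm from its origin
- lid (a joint): Opening angle of the lid, rad: 0 = shut, 1.57 = upright, 1.95 = leaning fully back. A clear plate 174 x 202 x 4 mm with a flush black edging. A light hinge spring (under 2 N at the free edge) opens it; it stays shut only once pressed down until the front catch snaps under the clip, about 6 to 10 N at the free edge within the last 10 mm
- lid_hinge (a point): Middle of the lid's hinge line at the back edge of the case, 52 mm above the bench; the axis runs along the case's y
- lid_edge (a point): Middle of the lid's free edge on its outer face (the upper one when shut), 174 mm from the hinge line; 56 mm above the bench when shut. A black snap tab, 60 mm wide, sits just beyond it
- tray: Red steel refill tray, fixed to the bench, 200 (x) x 150 (y) x 28 mm high, walls and floor 4 mm. Origin: centre of its underside. A syringe lying on its floor has its axis 14 mm above the bench
- file_cup: Bystander: blue steel cup, 56 mm diameter x 85 mm, with files and gravers standing in it up to 170 mm high. Origin: centre of its underside
- spool: Bystander: spool of solder wire with green flanges, standing, 52 mm diameter x 48 mm. Origin: centre of its underside
- bench_block: Bystander: flat steel bench block, 60 x 60 x 18 mm. Origin: centre of its underside
Mind the look-alikes: they are no part of the job. What is shaped like the syringe_a but purple is not meant. Leave any purple look-alike of the syringe_c alone.

How it is judged:
By the outcome, as a careful person would: the job done as asked, in the order asked, and still so for the second after the job is handed in, with the robot touching nothing.
It also fails if it takes over 72 s, if anything falls off the work surface, if the arm or the gripper's body presses on something with over 40 N, if the wrist force passes 120 N, or if a joint passes its speed limit or range.

## Working session

There is one attempt and no reset: what is moved stays moved. The work goes in short steps, Python scripts to look and compute and a shell command to move; the robot and the scene stay as the last step left them, time stands still between calls to the robot, and variables do not carry over. Pictures are saved under pics/ and viewed, and the job is handed in when it is done.

```bash
ls; mkdir -p pics; python3 - <<'E'
from rig import env
import cv2
o=env.observe(); print(o)
for n in ("scene","side","wrist"):
    m=env.camera_model(n); print(n,m)
    cv2.imwrite(f"pics/{n}0.png",env.get_image(n)[:,:,::-1])
E
```

```text
pics
{'time_s': 0.0, 'q': array([ 5.47576638e+01,  2.18444795e+01,  7.43871674e+01,  1.48493316e-03,
        8.38558637e+01, -1.23377535e+01]), 'qvel': array([-0.00949231, -0.01768458,  0.04260871, -0.02777816,  0.04418763,
        0.00226147]), 'joint_efforts': array([ 2.49130435e-04, -4.48449111e+01, -2.31273258e+01, -2.32157463e-04,
        4.90624530e-03,  1.11353793e-05]), 'position': array([0.2139123 , 0.50640252, 0.24466484]), 'tool_rot': array([[-9.02380485e-04, -9.21153033e-01,  3.89199531e-01],
       [-1.23254531e-03,  3.89200418e-01,  9.21152276e-01],
       [-9.99998833e-01,  3.51523780e-04, -1.48656972e-03]]), 'ft_force': array([-0.72053926, -0.82325618, -0.28384798]), 'wrist_torque': array([-0.01358249,  0.00143338,  0.01736067]), 'grip_width': 0.08584498760858719}
scene {'fx': 411.25036342217976, 'fy': 411.25036342217976, 'cx': 278.8760887460997, 'cy': 210.39861489433304, 'k1': -0.041830996226398506, 'origin': array([0.90658673, 0.45786807, 0.69689203]), 'orientation': array([[-0.80429638, -0.42484093,  0.41547264],
       [ 0.5939958 , -0.59436218,  0.54212783],
       [ 0.01662313,  0.68282046,  0.73039708]])}
side {'fx': 538.0887385934847, 'fy': 538.0887385934847, 'cx': 275.5063729668039, 'cy': 209.64564972910082, 'k1': -0.019320875640125145, 'origin': array([ 0.01970698, -0.94243171,  0.96347259]), 'orientation': array([[ 0.88761652,  0.28800571, -0.35942958],
       [-0.46032699,  0.58075086, -0.67143689],
       [ 0.01536138,  0.76143362,  0.64806086]])}
wrist {'fx': 301.1512220213823, 'fy': 301.1512220213823, 'cx': 281.244719754422, 'cy': 204.0907118423032, 'k1': -0.03512605023323099, 'origin': array([0.15355819, 0.53164451, 0.37286047]), 'orientation': array([[ 0.38967514, -0.88995271, -0.23693344],
       [ 0.92095047,  0.37603307,  0.10222218],
       [-0.00187809, -0.2580374 ,  0.9661331 ]])}
```

View pics/scene0.png

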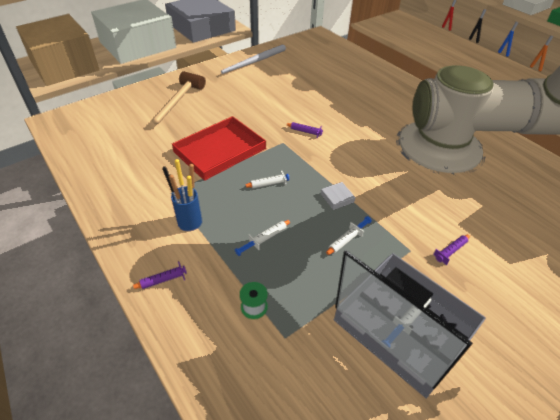

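View pics/side0.png

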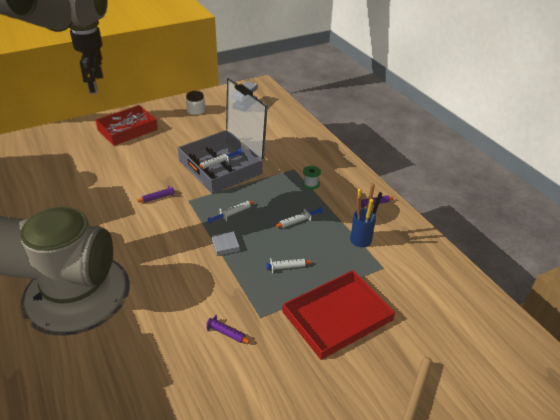

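View pics/wrist0.png

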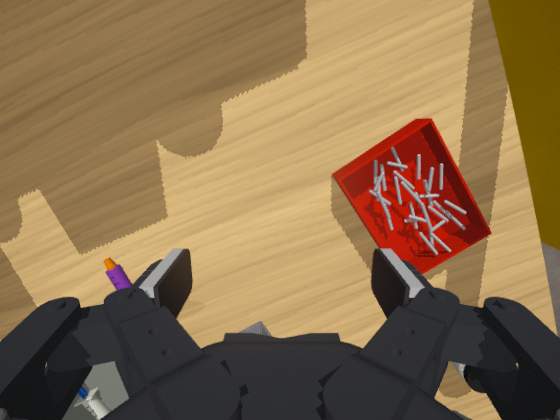

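Candidates: white syringes at scene (268,182), (265,234), (348,238). Purple look-alikes, to be left alone, are at (305,129), (160,277), (453,248). The tray is the large red one at scene (220,147), not the small red box with pins at side (127,124). Next, close crops.

```bash
cat > h.py <<'E'
import numpy as np, cv2
def ray(m,u,v):
    p=np.array([(u-m['cx'])/m['fx'],(v-m['cy'])/m['fy']]); x=p.copy()
    for _ in range(20): x=p/(1+m['k1']*(x@x))
    d=m['orientation']@np.array([x[0],-x[1],-1]); return m['origin'],d
def pix2z(m,u,v,z):
    o,d=ray(m,u,v); return o+d*(z-o[2])/d[2]
def proj(m,P):
    c=m['orientation'].T@(np.asarray(P,float)-m['origin']); x=np.array([c[0],-c[1]])/-c[2]
    x=x*(1+m['k1']*(x@x)); return np.array([m['fx']*x[0]+m['cx'],m['fy']*x[1]+m['cy']])
def crop(src,dst,u0,v0,w,h,s):
    im=cv2.imread(src)[v0:v0+h,u0:u0+w]; im=cv2.resize(im,None,fx=s,fy=s,interpolation=cv2.INTER_CUBIC)
    for k in range(0,w,10):
        cv2.line(im,(k*s,0),(k*s,8 if (k+u0)%50 else 20),(0,255,255),1)
        if (k+u0)%50==0: cv2.putText(im,str(u0+k),(k*s,32),0,.4,(0,255,255))
    for k in range(0,h,10):
        cv2.line(im,(0,k*s),(8 if (k+v0)%50 else 20,k*s),(0,255,255),1)
        if (k+v0)%50==0: cv2.putText(im,str(v0+k),(22,k*s+4),0,.4,(0,255,255))
    cv2.imwrite(dst,im)
E
python3 - <<'E'
from h import *
crop("pics/scene0.png","pics/c1.png",230,160,150,110,5)
crop("pics/scene0.png","pics/c2.png",330,240,160,150,4)
crop("pics/side0.png","pics/c3.png",200,190,130,90,6)
crop("pics/side0.png","pics/c4.png",170,70,110,130,4)
E
```

```text
(no output)
```

View pics/c1.png

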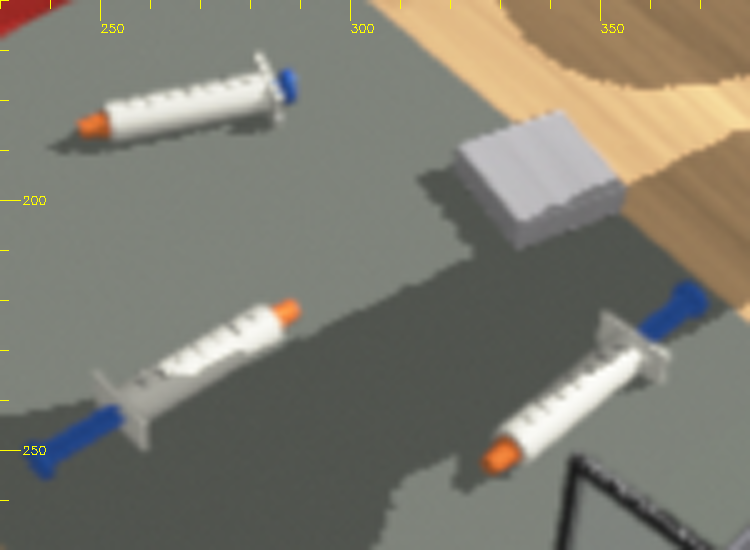

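View pics/c2.png

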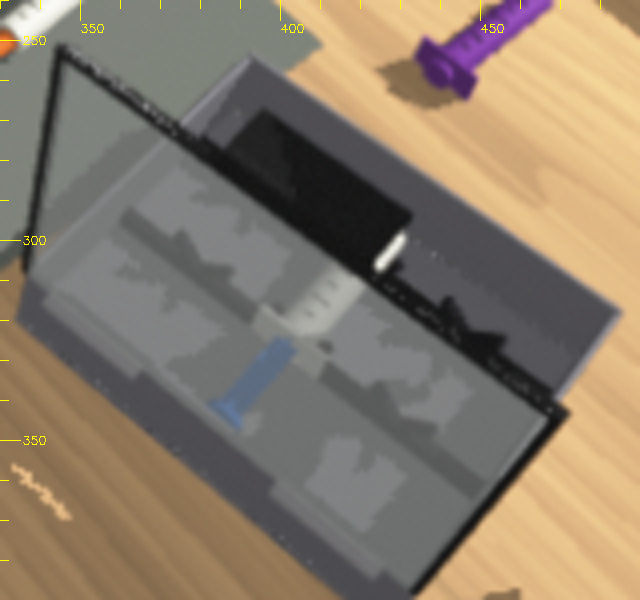

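View pics/c3.png

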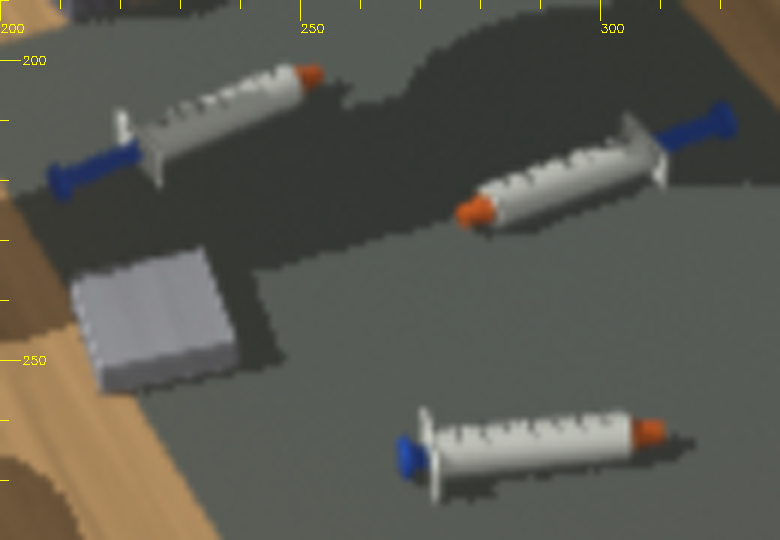

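View pics/c4.png

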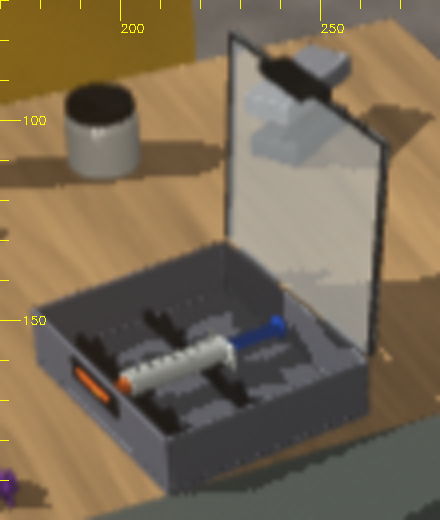

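```bash
cat > m.py <<'E'
from h import *
from rig import env
S=env.camera_model("scene");D=env.camera_model("side")
L={'N':[(S,(245.8,185.2),(288.2,177)),(D,(310.7,262),(267.3,266))],
'M':[(S,(289.6,222),(238.3,252.5)),(D,(276.7,225.7),(321,210))],
'K':[(S,(327.4,252),(368.5,219)),(D,(253.5,202.5),(209.5,220.5))]}
for k,l in L.items():
  for m,c,p in l:
    C=pix2z(m,*c,.01);P=pix2z(m,*p,.01);d=(P-C)/np.linalg.norm(P-C)
    print(k,C.round(4),P.round(4),'len',np.linalg.norm(P-C).round(4),'travel',(np.linalg.norm(P-C)-.104).round(4),'org',(C+d*.054).round(4),'yaw',np.degrees(np.arctan2(d[1],d[0])).round(1))
def corners(m,l,z):
  for q in l: print(q,pix2z(m,*q,z).round(4))
print('case scene corners z.05');corners(S,[(391,255),(484,318)],.05)
print('case side z.05');corners(D,[(179,147.5),(211,179),(262,160),(225,130)],.05)
print('clip');corners(D,[(193,166)],.025)
print('tray scene top');corners(S,[(173,146),(235,121),(266,145),(208,173)],.028)
print('tray side top');corners(D,[(284,308),(352,274),(393,311),(327,350)],.028)
print('block');corners(D,[(223,246)],.018)
E
python3 m.py
python3 - <<'E'
from h import *
crop("pics/side0.png","pics/c5.png",270,170,140,190,3)
crop("pics/scene0.png","pics/c6.png",120,100,190,220,3)
E
```

```text
N [ 0.5314 -0.1658  0.01  ] [ 0.4298 -0.1296  0.01  ] len 0.1079 travel 0.0039 org [ 0.4805 -0.1477  0.01  ] yaw 160.4
N [ 0.5346 -0.1692  0.01  ] [ 0.4332 -0.1336  0.01  ] len 0.1075 travel 0.0035 org [ 0.4837 -0.1513  0.01  ] yaw 160.6
M [ 0.5174 -0.0096  0.01  ] [ 0.6561 -0.0045  0.01  ] len 0.1387 travel 0.0347 org [ 0.5714 -0.0076  0.01  ] yaw 2.1
M [ 0.5212 -0.0141  0.01  ] [ 0.6595 -0.0113  0.01  ] len 0.1383 travel 0.0343 org [ 0.5752 -0.013   0.01  ] yaw 1.2
K [0.504  0.1032 0.01  ] [0.367  0.0872 0.01  ] len 0.138 travel 0.034 org [0.4504 0.0969 0.01  ] yaw -173.3
K [0.5079 0.0997 0.01  ] [0.3704 0.084  0.01  ] len 0.1384 travel 0.0344 org [0.4542 0.0936 0.01  ] yaw -173.5
case scene corners z.05
(391, 255) [0.4302 0.2033 0.05  ]
(484, 318) [0.3984 0.3976 0.05  ]
case side z.05
(179, 147.5) [0.3985 0.3904 0.05  ]
(211, 179) [0.4254 0.2018 0.05  ]
(262, 160) [0.5944 0.2213 0.05  ]
(225, 130) [0.5621 0.4203 0.05  ]
clip
(193, 166) [0.4129 0.3158 0.025 ]
tray scene top
(173, 146) [ 0.614  -0.3834  0.028 ]
(235, 121) [ 0.4227 -0.3851  0.028 ]
(266, 145) [ 0.4143 -0.2467  0.028 ]
(208, 173) [ 0.5923 -0.2387  0.028 ]
tray side top
(284, 308) [ 0.401  -0.2793  0.028 ]
(352, 274) [ 0.5924 -0.2615  0.028 ]
(393, 311) [ 0.6121 -0.3952  0.028 ]
(327, 350) [ 0.4283 -0.4162  0.028 ]
block
(223, 246) [ 0.3614 -0.0292  0.018 ]
```

View pics/c5.png

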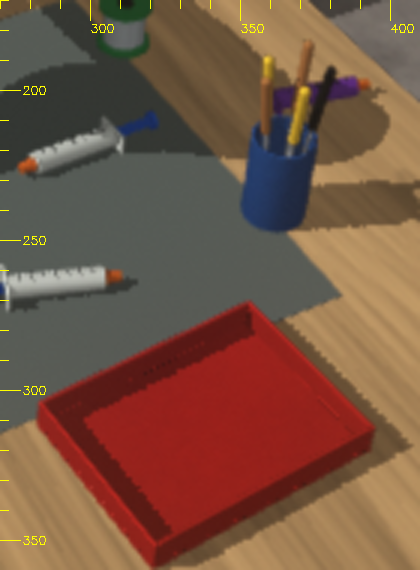

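View pics/c6.png

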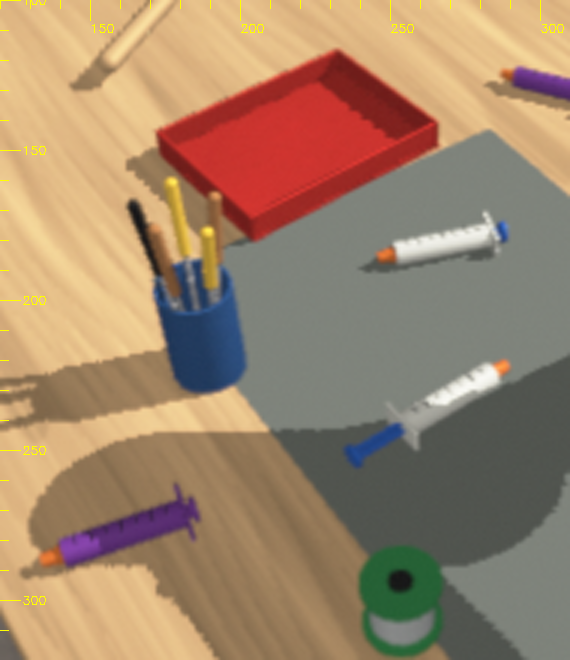

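```bash
cat > to.py <<'E'
import sys,numpy as np
from rig import env
# usage: to.py x y z psi(deg; world yaw of jaw axis)
o=env.observe(); p=o['position'];R=o['tool_rot']
t=np.array([float(a) for a in sys.argv[1:4]]);psi=float(sys.argv[4])
s=R.T@(t-p); cur=np.degrees(np.arctan2(R[1,2],R[0,2]))
d=(psi-cur+180)%360-180
print('now',p.round(4),'psi',cur.round(2),'q6',o['q'][5].round(1),'t',o['time_s'])
print('shift',s.round(4),'turn',np.radians(-d).round(4),'rad =',(-d).round(1),'deg; rows >=',max(np.linalg.norm(s)/.05,abs(d)/8.59).__round__(1))
E
python3 to.py .452 .095 .2 96.6
```

```text
now [0.214  0.5065 0.2449] psi 67.09 q6 -12.3 t 0.15
shift [ 0.0451 -0.3794 -0.2863] turn -0.515 rad = -29.5 deg; rows >= 9.5
```

```bash
python3 -m jog '[[0,0.022,-0.19,-0.143,-0.26],[0,0.045,-0.379,-0.286,-0.515],[0,0.045,-0.379,-0.286,-0.515],[0,0.045,-0.379,-0.286,-0.515],[0,0.045,-0.379,-0.286,-0.515],[0,0.045,-0.379,-0.286,-0.515],[0,0.045,-0.379,-0.286,-0.515],[0,0.045,-0.379,-0.286,-0.515],[0,0.045,-0.379,-0.286,-0.515],[0,0.045,-0.379,-0.286,-0.515],[0,0.045,-0.379,-0.286,-0.515],[0,0.045,-0.379,-0.286,-0.515],[0,0.045,-0.379,-0.286,-0.515],[0,0.045,-0.379,-0.286,-0.515]]' 40
cat > snap.py <<'E'
import sys,pickle,cv2
from rig import env
n=sys.argv[1];f=sys.argv[2]
m=env.camera_model(n); im=env.get_image(n)
cv2.imwrite(f"pics/{f}.png",im[:,:,::-1]); pickle.dump(m,open(f"pics/{f}.pkl","wb"))
E
python3 snap.py wrist w1
```

```text
time_s: 1.55
position: [0.4513, 0.0966, 0.2005]
tool_rot: [[0.0, -0.993, -0.117], [0.0, -0.117, 0.993], [-1.0, -0.0, 0.0]]
ft_force: [0.1, 0.3, -0.9]
grip_width: 0.0428
```

View pics/w1.png

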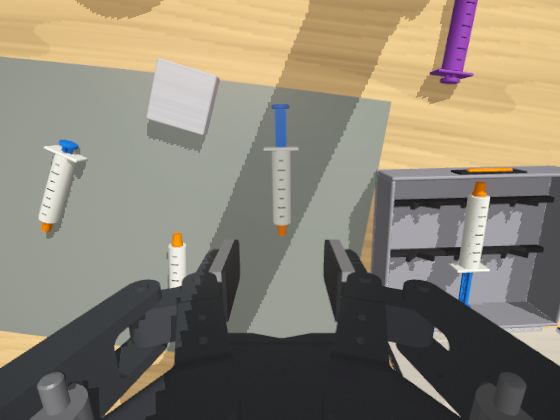

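Wrist view: K lies centred, with its disc at (281,105) and cap tip at (282,235). N is at (58,185), the cap of M at (178,238). Purple is at (458,40), not ours. The case's near corner is at (378,172), with the stored cap at (480,185).

```bash
python3 - <<'E'
from h import *
import pickle
m=pickle.load(open('pics/w1.pkl','rb'))
for k,c,p in (('K',(282.5,235),(280.5,105)),('N',(45,231),(69,144))):
    C=pix2z(m,*c,.01);P=pix2z(m,*p,.01);d=(P-C)/np.linalg.norm(P-C)
    print(k,C.round(4),P.round(4),'travel',(np.linalg.norm(P-C)-.104).round(4),'org',(C+d*.054).round(4),'yaw',np.degrees(np.arctan2(d[1],d[0])).round(1))
for P in ((0.4302,.2033,.05),(.4254,.2018,.05)): print(proj(m,P).round(1))
print('case near front corner',pix2z(m,376.5,173,.05))
# stored cap/disc at axis 28mm
C=pix2z(m,480.5,182,.028); F=pix2z(m,470,268,.028); print('stored cap',C.round(4),F.round(4),np.linalg.norm(F-C),np.degrees(np.arctan2(*(F-C)[[1,0]])))
crop('pics/w1.png','pics/w1c.png',360,150,200,190,4)
E
```

```text
K [0.5063 0.104  0.01  ] [0.3679 0.0857 0.01  ] travel 0.0356 org [0.4528 0.0969 0.01  ] yaw -172.4
N [ 0.5341 -0.1675  0.01  ] [ 0.4314 -0.1326  0.01  ] travel 0.0045 org [ 0.483  -0.1501  0.01  ] yaw 161.2
[396.1 186.4]
[395.7 181.3]
case near front corner [0.41982211 0.18219313 0.05      ]
stored cap [0.4187 0.2988 0.028 ] [0.5146 0.3151 0.028 ] 0.09728551896088553 9.690795368288656
```

View pics/w1c.png

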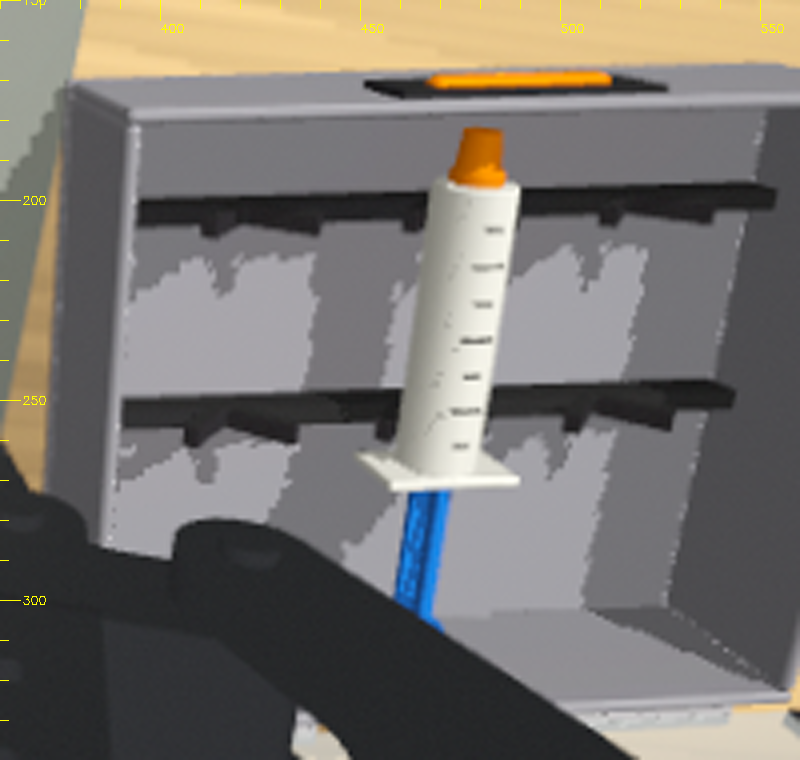

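```bash
python3 - <<'E'
from h import *
import pickle
m=pickle.load(open('pics/w1.pkl','rb'))
for q in ((392.7,178),(391,177),(376.5,170)): print(pix2z(m,*q,.05).round(4),pix2z(m,*q,.0).round(4))
E
python3 to.py .4525 .0965 .016 97.2
```

```text
[0.4227 0.1984 0.05  ] [0.4292 0.218  0.    ]
[0.4219 0.1966 0.05  ] [0.4283 0.2159 0.    ]
[0.417  0.1816 0.05  ] [0.4226 0.1983 0.    ]
now [0.4514 0.0966 0.2005] psi 96.7 q6 -99.4 t 1.6
shift [ 0.1845 -0.001  -0.0002] turn -0.0087 rad = -0.5 deg; rows >= 3.7
```

```bash
python3 -m jog '[[0,0.05,-0.001,0,-0.009],[0,0.1,-0.001,0,-0.009],[0,0.14,-0.001,0,-0.009],[0,0.165,-0.001,0,-0.009],[0,0.18,-0.001,0,-0.009],[0,0.1845,-0.001,0,-0.009],[0,0.1845,-0.001,0,-0.009],[-1,0.1845,-0.001,0,-0.009],[-1,0.1845,-0.001,0,-0.009],[-1,0.1845,-0.001,0,-0.009],[-1,0.1845,-0.001,0,-0.009],[-1,0.1845,-0.001,0,-0.009],[-1,0.1845,-0.001,0,-0.009]]' 40; python3 snap.py wrist w2
```

```text
time_s: 2.9
position: [0.4533, 0.0959, 0.0169]
tool_rot: [[0.002, -0.992, -0.124], [0.0, -0.124, 0.992], [-1.0, -0.002, -0.0]]
ft_force: [-1.1, 0.8, 6.6]
grip_width: 0.0184
```

View pics/w2.png

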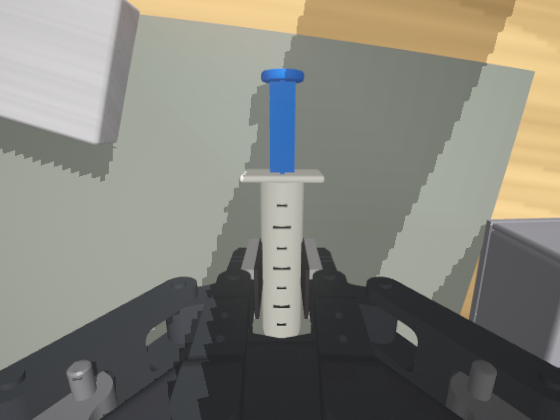

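```bash
python3 -m jog '[[-1,-0.04,0,0,0],[-1,-0.085,0,0,0.05],[-1,-0.12,0,0,0.19],[-1,-0.12,0,0,0.335],[-1,-0.12,-0.002,0.01,0.48],[-1,-0.12,-0.005,0.025,0.625],[-1,-0.12,-0.008,0.045,0.77],[-1,-0.12,-0.012,0.065,0.915],[-1,-0.12,-0.015,0.085,1.06],[-1,-0.12,-0.019,0.105,1.205],[-1,-0.12,-0.022,0.125,1.35],[-1,-0.12,-0.026,0.145,1.495],[-1,-0.12,-0.03,0.165,1.64],[-1,-0.12,-0.033,0.185,1.785],[-1,-0.12,-0.037,0.205,1.93],[-1,-0.12,-0.04,0.225,2.075],[-1,-0.12,-0.043,0.24,2.22],[-1,-0.12,-0.045,0.252,2.365],[-1,-0.12,-0.046,0.258,2.51],[-1,-0.12,-0.0465,0.261,2.655]]' 40; python3 to.py .467 .361 .137 -80.9
```

```text
time_s: 4.95
position: [0.4664, 0.3611, 0.1362]
tool_rot: [[0.0, 0.822, 0.569], [0.0, 0.569, -0.822], [-1.0, 0.0, 0.0]]
ft_force: [-0.3, -0.2, -0.5]
grip_width: 0.0184
now [0.4664 0.3611 0.1362] psi -55.31 q6 81.6 t 4.95
shift [-0.0008  0.0004  0.0004] turn 0.4467 rad = 25.6 deg; rows >= 3.0
```

```bash
python3 -m jog '[[-1,0,0,0,0.145],[-1,0,0,0,0.29],[-1,0,0,0,0.42],[-1,0,0,0,0.447],[-1,0,0,0,0.447],[-1,0,0,0,0.447]]' 40; python3 snap.py wrist w3;python3 snap.py scene s3
```

```text
time_s: 5.55
position: [0.4666, 0.3605, 0.136]
tool_rot: [[0.0, 0.986, 0.166], [0.0, 0.166, -0.986], [-1.0, 0.0, -0.0]]
ft_force: [0.7, 0.4, -1.3]
grip_width: 0.0186
```

View pics/w3.png

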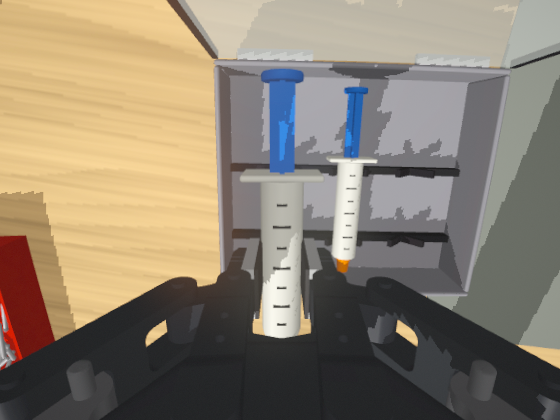

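View pics/s3.png

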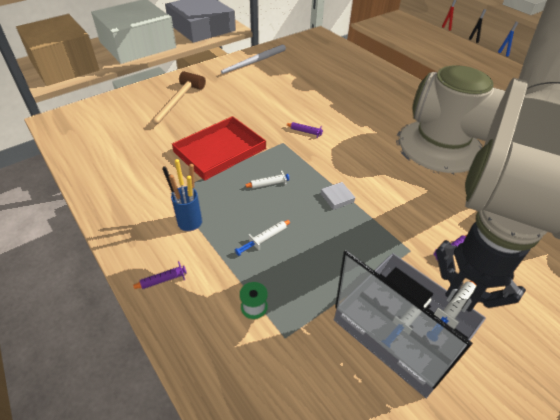

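```bash
python3 - <<'E'
from h import *
crop('pics/w3.png','pics/w3a.png',200,40,170,120,4)
crop('pics/w3.png','pics/w3b.png',370,40,170,270,3)
E
```

```text
(no output)
```

View pics/w3a.png

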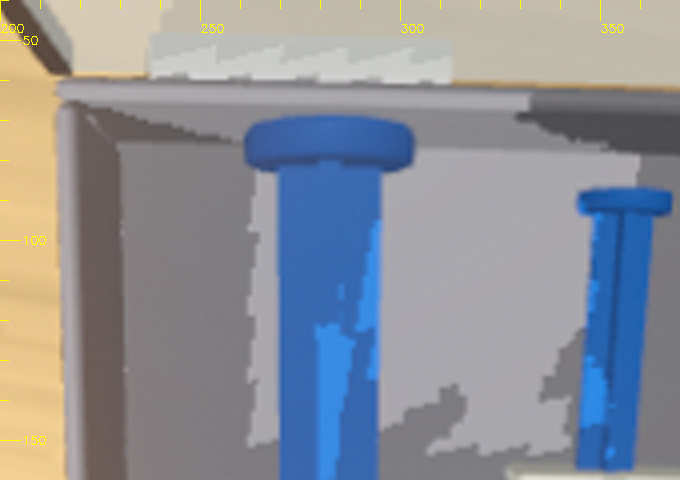

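View pics/w3b.png

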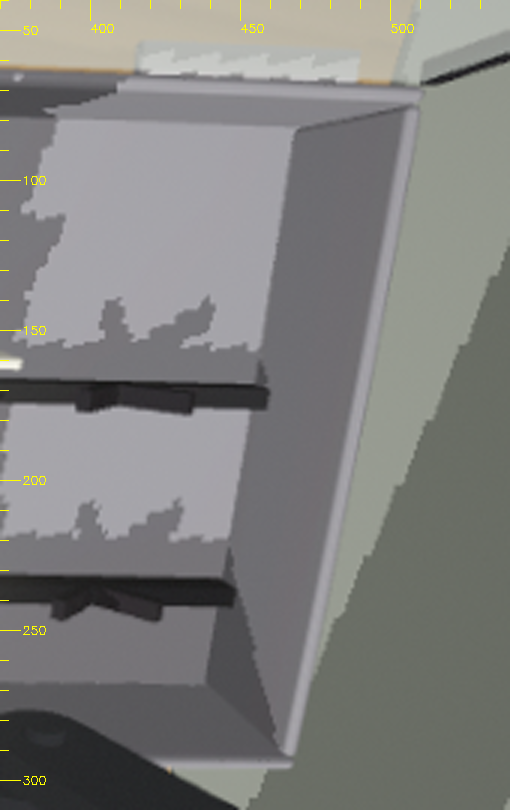

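```bash
cat > case.py <<'E'
from h import *
import pickle
from scipy.optimize import least_squares
m=pickle.load(open('pics/w3.pkl','rb'));S=pickle.load(open('pics/s3.pkl','rb'))
from rig import env
D=env.camera_model('side')
o=[(m,(214.5,60.5),(87,101,50)),(m,(506.5,70),(87,-101,50)),(m,(466.5,295.5),(-87,-101,50)),(m,(467,83),(83,-97,4)),(m,(434,268),(-83,-97,4)),(m,(230,76),(83,97,4))]
e=[(S,(391,255),(-87,-101,50)),(S,(484,318),(-87,101,50)),(D,(179,147.5),(-87,101,50)),(D,(211,179),(-87,-101,50)),(D,(262,160),(87,-101,50))]
def W(p,l):
    c,s=np.cos(p[2]),np.sin(p[2]); l=np.array(l)/1000; return np.array([p[0]+c*l[0]-s*l[1],p[1]+s*l[0]+c*l[1],l[2]])
for name,obs in (('wrist',o),('ext',e),('S',e[:2]),('D',e[2:])):
    f=lambda p:np.concatenate([proj(a,W(p,l))-q for a,q,l in obs])
    r=least_squares(f,[.496,.311,.15]);p=r.x
    print(name,p[:2].round(4),np.degrees(p[2]).round(2),'res',r.fun.round(1))
    for n,l in (('left',(-20.5,54,28)),('right',(-20.5,-54,28)),('hinge',(87,0,52))): print('  ',n,W(p,l).round(4))
E
python3 case.py
```

```text
wrist [0.4919 0.311 ] 8.24 res [-3.7 -1.2  5.2 -0.7  0.3  2.8 -1.6  0.7  1.4  0.1 -1.3  0.5]
   left [0.4639 0.3615 0.028 ]
   right [0.4794 0.2546 0.028 ]
   hinge [0.578  0.3234 0.052 ]
ext [0.4988 0.3114] 8.01 res [-0.3 -2.1  0.7  0.7 -1.  -1.5  0.8  0.4  1.1 -0.8]
   left [0.4709 0.362  0.028 ]
   right [0.486  0.2551 0.028 ]
   hinge [0.5849 0.3235 0.052 ]
S [0.4999 0.3135] 9.07 res [-1.1 -1.1  1.   0.7]
   left [0.4712 0.3636 0.028 ]
   right [0.4882 0.257  0.028 ]
   hinge [0.5858 0.3273 0.052 ]
D [0.4974 0.3091] 7.29 res [-0.9 -1.3  0.   0.9  0.9  0. ]
   left [0.4703 0.3601 0.028 ]
   right [0.484 0.253 0.028]
   hinge [0.5837 0.3202 0.052 ]
```

```bash
cat >> case.py <<'E'
print('wrist free z')
f=lambda p:np.concatenate([proj(a,W(p,l)+[0,0,p[3]])-q for a,q,l in o])
r=least_squares(f,[.496,.311,.15,0]);print(r.x,r.fun.round(1))
print('wrist free z+tilt')
from scipy.spatial.transform import Rotation as Ro
def f(p):
    a=dict(m);a['orientation']=m['orientation']@Ro.from_rotvec([p[4],p[5],0]).as_matrix()
    return np.concatenate([np.concatenate([proj(a,W(p,l)+[0,0,p[3]])-q for _,q,l in o]),np.array(p[4:])*200, [p[3]*200]])
r=least_squares(f,[.496,.311,.15,0,0,0]);print(r.x,r.fun.round(1))
E
python3 case.py | tail -8; python3 - <<'E'
from h import *; import pickle
# stored syringe + held syringe checks
m=pickle.load(open('pics/w3.pkl','rb'))
print('cam',m['origin'])
for n,q,z in (('stored disc',(355.5,90),.028),('stored cap tip',(342,271),.028),('flange L',(327.5,160),.028),('flange R',(377,160),.028)): print(n,pix2z(m,*q,z).round(4))
print('held disc centre',pix2z(m,282,75,.13),'flange',pix2z(m,282,175,.13))
E
```

```text
left [0.4703 0.3601 0.028 ]
   right [0.484 0.253 0.028]
   hinge [0.5837 0.3202 0.052 ]
wrist free z
[ 0.49231927  0.30994473  0.14371457 -0.00359377] [-0.9 -0.4  2.9 -0.  -1.   0.2 -2.8  1.   0.7 -1.8  0.8  0.9]
wrist free z+tilt
[ 0.49281644  0.31045075  0.14304037 -0.00377544  0.00221806  0.00142415] [-0.9 -0.5  2.8 -0.2 -0.9  0.3 -2.9  1.   0.8 -1.7  0.8  0.9  0.4  0.3
 -0.8]
cam [0.53012305 0.37101475 0.26405235]
stored disc [0.5637 0.3206 0.028 ]
stored cap tip [0.4178 0.2987 0.028 ]
flange L [0.5094 0.3307 0.028 ]
flange R [0.5159 0.2923 0.028 ]
held disc centre [0.54981734 0.3738698  0.13      ] flange [0.50836345 0.36690679 0.13      ]
```

```bash
python3 to.py .4685 .361 .034 -81.6
```

```text
now [0.4667 0.3605 0.1359] psi -80.52 q6 106.7 t 5.65
shift [ 0.1019  0.0019 -0.0002] turn 0.0188 rad = 1.1 deg; rows >= 2.0
```

```bash
python3 -m jog '[[-1,0.03,0.002,0,0.019],[-1,0.06,0.002,0,0.019],[-1,0.08,0.002,0,0.019],[-1,0.09,0.002,0,0.019],[-1,0.096,0.002,0,0.019],[-1,0.099,0.002,0,0.019],[-1,0.101,0.002,0,0.019],[-1,0.101,0.002,0,0.019],[-1,0.101,0.002,0,0.019]]' 40; python3 snap.py wrist w4
```

```text
time_s: 6.55
position: [0.4689, 0.361, 0.0354]
tool_rot: [[0.001, 0.99, 0.144], [0.0, 0.144, -0.99], [-1.0, 0.001, -0.0]]
ft_force: [0.3, 0.0, -0.9]
grip_width: 0.0188
```

View pics/w4.png

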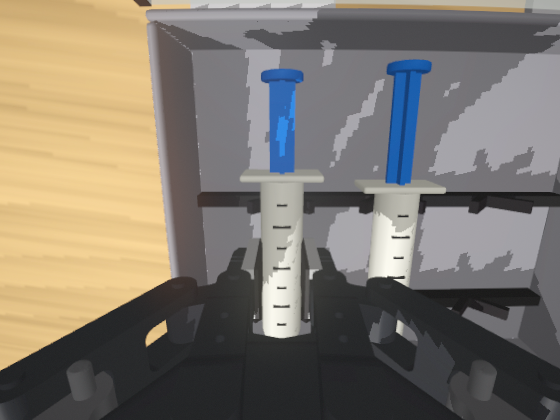

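```bash
python3 -m jog '[[-1,0.0015,0,0,0],[-1,0.002,0,0,0],[-0.2,0.002,0,0,0],[-0.2,0.002,0,0,0],[-0.2,0.002,0,0,0],[-0.2,0.002,0,0,0],[-0.2,-0.03,0,0,0],[-0.2,-0.07,0,0,0],[-0.2,-0.12,0,0,0],[-0.2,-0.15,0,0,0],[-0.2,-0.15,0,0,0],[-0.2,-0.15,0,0,0],[-0.2,-0.15,0,0,0]]' 40; python3 snap.py wrist w5; python3 snap.py side d5; python3 to.py .573 -.01 .15 97
```

```text
time_s: 7.9
position: [0.4681, 0.3605, 0.1832]
tool_rot: [[-0.003, 0.99, 0.144], [-0.001, 0.144, -0.99], [-1.0, -0.003, 0.001]]
ft_force: [0.7, 0.9, -0.3]
grip_width: 0.034
now [0.4682 0.3606 0.1833] psi -81.71 q6 107.8 t 8.0
shift [0.0335 0.0503 0.3818] turn -3.119 rad = -178.7 deg; rows >= 20.8
```

View pics/w5.png

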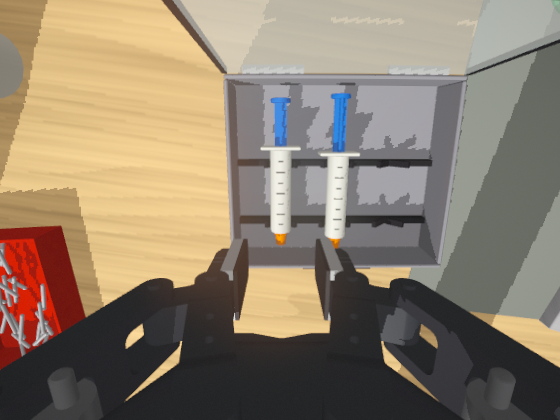

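View pics/d5.png

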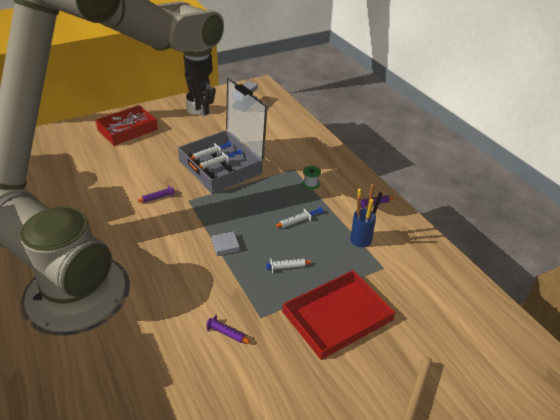

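```bash
python3 - <<'E'
from h import *; from rig import env
S=env.camera_model("scene");D=env.camera_model("side")
print('cup base',pix2z(S,188,226,0),pix2z(D,363,244,0)); print('cup rim',pix2z(S,185,190,.085),pix2z(D,366,215,.085))
print('spool top',pix2z(S,254,294,.048),pix2z(D,312,171,.048))
E
python3 -m jog '[[-0.0,0,0,0.04,0],[0,0,0,0.09,0.02],[0,0,0,0.14,0.04],[0,0.01,0.01,0.19,0.06],[0,0.02,0.02,0.24,0.09],[0,0.03,0.03,0.29,0.117],[0,0.033,0.04,0.33,0.117],[0,0.033,0.05,0.36,0.117],[0,0.033,0.05,0.38,0.117],[0,0.033,0.05,0.382,0.117],[0,0.033,0.05,0.382,0.117],[0,0.033,0.05,0.382,0.117],[0,0.033,0.05,0.382,0.117]]'; python3 snap.py wrist w6
```

```text
cup base [ 0.70374962 -0.1391086   0.        ] [ 0.6934444  -0.16599131  0.        ]
cup rim [ 0.68588281 -0.1604257   0.085     ] [ 0.70025531 -0.15120765  0.085     ]
spool top [0.6977113  0.11714566 0.048     ] [0.7002632  0.11153368 0.048     ]
time_s: 9.3
position: [0.5729, -0.0088, 0.1518]
tool_rot: [[-0.0, 1.0, 0.029], [0.0, 0.029, -1.0], [-1.0, -0.0, -0.0]]
ft_force: [0.0, -0.9, -0.7]
grip_width: 0.0427
```

View pics/w6.png

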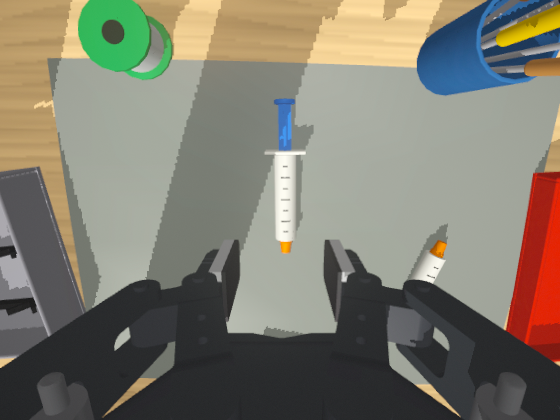

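M is centred below the gripper: disc at (284,100), cap tip at (286,253), clear of spool and cup.

```bash
cat > fit.py <<'E'
import sys,pickle
from h import *
m=pickle.load(open(f'pics/{sys.argv[1]}.pkl','rb')); a=list(map(float,sys.argv[2:6])); z=float(sys.argv[6])
C=pix2z(m,a[0],a[1],z);P=pix2z(m,a[2],a[3],z);d=(P-C)/np.linalg.norm(P-C)
print(C.round(4),P.round(4),'travel',(np.linalg.norm(P-C)-.104).round(4),'org',(C+d*.054).round(4),'yaw',np.degrees(np.arctan2(d[1],d[0])).round(1))
E
python3 fit.py w6 286 253 284.5 100 .01; python3 to.py .574 -.0105 .016 -88.9
```

```text
[ 0.5166 -0.0155  0.01  ] [ 0.6574 -0.0096  0.01  ] travel 0.0369 org [ 0.5706 -0.0132  0.01  ] yaw 2.4
now [ 0.573  -0.0089  0.1518] psi -88.33 q6 75.6 t 9.35
shift [0.1358 0.0009 0.0016] turn 0.01 rad = 0.6 deg; rows >= 2.7
```

```bash
python3 -m jog '[[0,0.04,-0.001,0.0025,0],[0,0.08,-0.001,0.0025,0],[0,0.11,-0.001,0.0025,0],[0,0.128,-0.001,0.0025,0],[0,0.1355,-0.001,0.0025,0],[0,0.1355,-0.001,0.0025,0],[-1,0.1355,-0.001,0.0025,0],[-1,0.1355,-0.001,0.0025,0],[-1,0.1355,-0.001,0.0025,0],[-1,0.1355,-0.001,0.0025,0],[-1,0.1355,-0.001,0.0025,0],[-1,0.1355,-0.001,0.0025,0],[-1,0.09,-0.001,0.0025,0],[-1,0.05,-0.001,0.0025,0],[-1,0.01,-0.001,0.0025,0],[-1,0.01,-0.001,0.0025,0],[-1,0.01,-0.001,0.0025,0]]' 40; python3 snap.py wrist w7; python3 to.py .4845 .2541 .15 -81.7
```

```text
time_s: 11.05
position: [0.5723, -0.0125, 0.1425]
tool_rot: [[0.002, 1.0, 0.028], [-0.0, 0.028, -1.0], [-1.0, 0.002, 0.0]]
ft_force: [-0.5, 0.6, -1.2]
grip_width: 0.0183
now [ 0.5718 -0.0124  0.1412] psi -88.41 q6 75.3 t 11.1
shift [-0.0086 -0.0799 -0.2688] turn -0.1171 rad = -6.7 deg; rows >= 5.6
```

View pics/w7.png

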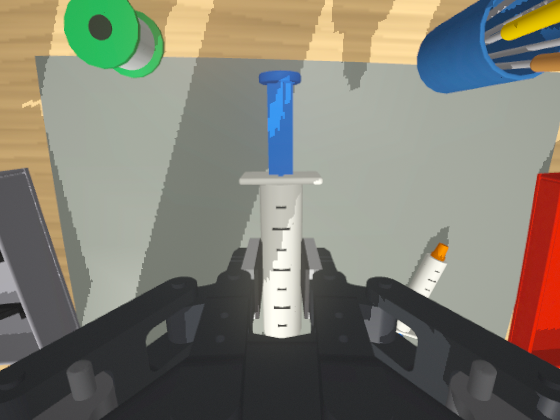

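```bash
python3 -m jog '[[-1,-0.009,-0.03,-0.02,-0.03],[-1,-0.009,-0.06,-0.06,-0.06],[-1,-0.009,-0.079,-0.10,-0.09],[-1,-0.009,-0.079,-0.145,-0.117],[-1,-0.009,-0.079,-0.19,-0.117],[-1,-0.009,-0.079,-0.23,-0.117],[-1,-0.009,-0.079,-0.255,-0.117],[-1,-0.009,-0.079,-0.269,-0.117],[-1,-0.009,-0.079,-0.269,-0.117],[-1,-0.009,-0.079,-0.269,-0.117],[-1,-0.009,-0.079,-0.269,-0.117]]' 40;  python3 snap.py wrist w8; python3 to.py .4855 .2543 .033 -82
```

```text
time_s: 12.2
position: [0.486, 0.253, 0.1506]
tool_rot: [[-0.001, 0.99, 0.143], [-0.0, 0.143, -0.99], [-1.0, -0.001, 0.0]]
ft_force: [-0.7, -0.7, 0.5]
grip_width: 0.0186
now [0.4861 0.253  0.1507] psi -81.8 q6 96.9 t 12.25
shift [ 0.1177 -0.0003 -0.0014] turn 0.0035 rad = 0.2 deg; rows >= 2.4
```

View pics/w8.png

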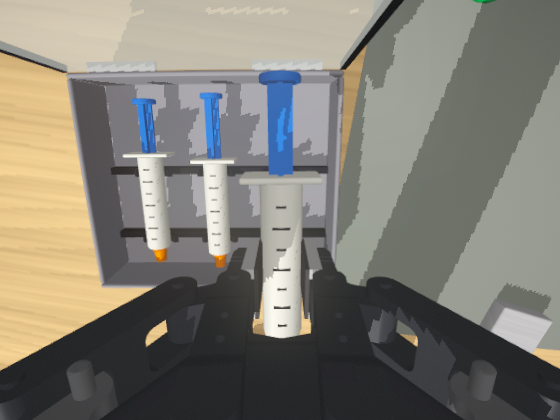

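```bash
python3 -m jog '[[-1,0.04,0,-0.001,0.003],[-1,0.075,0,-0.001,0.003],[-1,0.095,0,-0.001,0.003],[-1,0.105,0,-0.001,0.003],[-1,0.111,0,-0.001,0.003],[-1,0.115,0,-0.001,0.003],[-1,0.115,0,-0.001,0.003],[-1,0.115,0,-0.001,0.003]]' 40; python3 snap.py wrist w9
```

```text
time_s: 13.05
position: [0.4861, 0.2553, 0.0366]
tool_rot: [[0.001, 0.99, 0.141], [0.0, 0.141, -0.99], [-1.0, 0.001, -0.0]]
ft_force: [-0.4, 0.4, -0.3]
grip_width: 0.0183
```

View pics/w9.png

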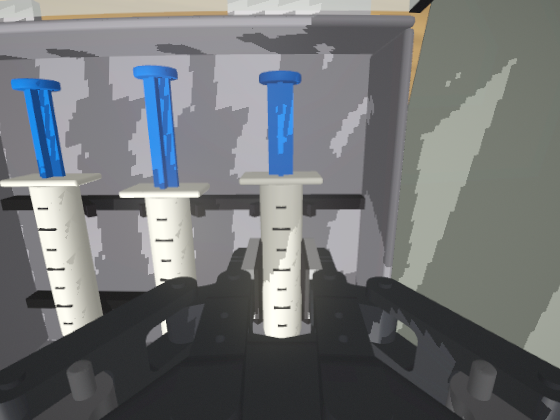

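```bash
python3 -m jog '[[-1,0.002,0,0,0],[-1,0.0035,0,0,0],[-0.2,0.0035,0,0,0],[-0.2,0.0035,0,0,0],[-0.2,0.0035,0,0,0],[-0.2,0.0035,0,0,0],[-0.2,-0.03,0,0,0],[-0.2,-0.07,0,0,0],[-0.2,-0.115,0,0,0],[-0.2,-0.13,0,0,0],[-0.2,-0.13,0,0,0],[-0.2,-0.13,0,0,0]]' 40; python3 snap.py wrist w10; python3 to.py .4825 -.150 .15 -109.3
```

```text
time_s: 14.3
position: [0.4853, 0.2551, 0.165]
tool_rot: [[-0.001, 0.99, 0.141], [-0.0, 0.141, -0.99], [-1.0, -0.001, 0.0]]
ft_force: [0.4, 0.1, -0.7]
grip_width: 0.0341
now [0.4851 0.255  0.1644] psi -81.88 q6 97.2 t 14.35
shift [ 0.0147 -0.0598  0.4006] turn 0.4786 rad = 27.4 deg; rows >= 8.1
```

View pics/w10.png

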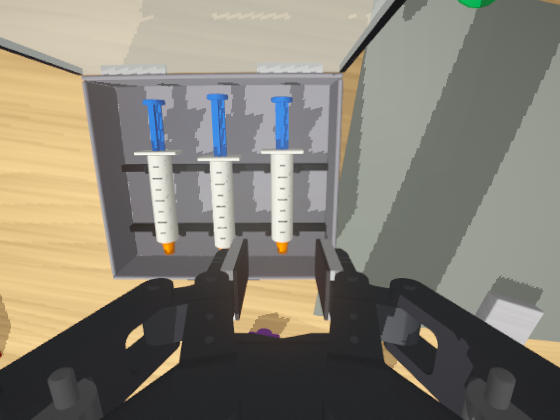

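Both full syringes are seated, parallel to the stored one. Next, N.

```bash
python3 -m jog '[[0,0,0,0.04,0.05],[0,0,-0.01,0.09,0.11],[0,0,-0.02,0.14,0.17],[0,0,-0.03,0.19,0.23],[0,0.005,-0.04,0.24,0.3],[0,0.01,-0.05,0.29,0.36],[0,0.014,-0.06,0.34,0.42],[0,0.014,-0.06,0.375,0.479],[0,0.014,-0.06,0.4,0.479],[0,0.014,-0.06,0.4,0.479],[0,0.014,-0.06,0.4,0.479],[0,0.014,-0.06,0.4,0.479]]'; python3 snap.py wrist w11
```

```text
time_s: 15.55
position: [0.4824, -0.1481, 0.1511]
tool_rot: [[-0.002, 0.944, -0.33], [0.001, -0.33, -0.944], [-1.0, -0.002, -0.001]]
ft_force: [-0.0, 0.3, -0.3]
grip_width: 0.0429
```

View pics/w11.png

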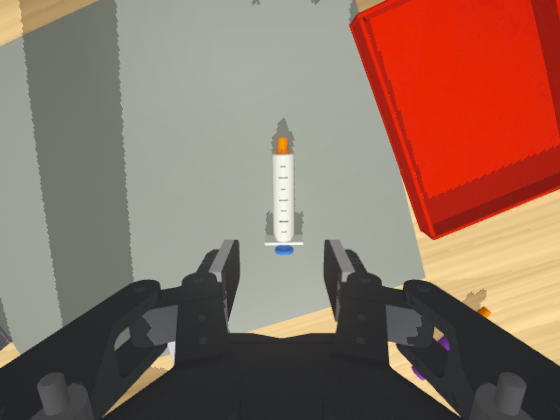

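```bash
python3 fit.py w11 283 137 284 252 .01; python3 to.py .4832 -.1495 .016 -109.3; python3 - <<'E'
import pickle
from h import *
m=pickle.load(open('pics/w11.pkl','rb'))
for q,z in (((433,240),.0),((434,236),.028),((350,25),0),((358,17),.028),((385,0),.028)): print(q,pix2z(m,*q,z).round(4))
E
```

```text
[ 0.5322 -0.1677  0.01  ] [ 0.4293 -0.1329  0.01  ] travel 0.0047 org [ 0.4811 -0.1504  0.01  ] yaw 161.3
now [ 0.4826 -0.1481  0.1514] psi -109.24 q6 78.7 t 15.6
shift [0.1354 0.0012 0.0012] turn 0.001 rad = 0.1 deg; rows >= 2.7
(433, 240) [ 0.3876 -0.2764  0.    ]
(434, 236) [ 0.4067 -0.2673  0.028 ]
(350, 25) [ 0.6005 -0.251   0.    ]
(358, 17) [ 0.5981 -0.2502  0.028 ]
(385, 0) [ 0.6028 -0.2725  0.028 ]
```

```bash
python3 -m jog '[[0,0.04,0,0.002,0],[0,0.08,0,0.002,0],[0,0.11,0,0.002,0],[0,0.128,0,0.002,0],[0,0.135,0,0.002,0],[0,0.135,0,0.002,0],[-1,0.135,0,0.002,0],[-1,0.135,0,0.002,0],[-1,0.135,0,0.002,0],[-1,0.135,0,0.002,0],[-1,0.135,0,0.002,0],[-1,0.135,0,0.002,0],[-1,0.09,0,0.002,0],[-1,0.05,0,0.002,0],[-1,0.02,0,0.002,0],[-1,0.02,0,0.002,0]]' 40; python3 to.py .509 -.333 .12 -88
```

```text
time_s: 17.2
position: [0.4836, -0.1519, 0.136]
tool_rot: [[0.007, 0.944, -0.331], [-0.004, -0.331, -0.944], [-1.0, 0.008, 0.002]]
ft_force: [0.2, -1.1, -1.0]
grip_width: 0.0184
now [ 0.4836 -0.1519  0.136 ] psi -109.31 q6 78.5 t 17.2
shift [0.017  0.0837 0.1625] turn -0.372 rad = -21.3 deg; rows >= 3.7
```

```bash
python3 -m jog '[[-1,0,0.02,0.04,-0.1],[-1,0,0.04,0.08,-0.2],[-1,0.01,0.06,0.12,-0.3],[-1,0.016,0.075,0.15,-0.372],[-1,0.016,0.084,0.1625,-0.372],[-1,0.016,0.084,0.1625,-0.372],[-1,0.016,0.084,0.1625,-0.372],[-1,0.016,0.084,0.1625,-0.372]]' 40;  python3 snap.py wrist w12;  python3 snap.py side d12; python3 to.py .509 -.333 .0205 -88
```

```text
time_s: 18.0
position: [0.5075, -0.3311, 0.1157]
tool_rot: [[-0.001, 0.999, 0.036], [0.001, 0.036, -0.999], [-1.0, -0.0, -0.001]]
ft_force: [0.3, 0.1, -1.6]
grip_width: 0.0181
now [ 0.5077 -0.3312  0.116 ] psi -87.95 q6 43.6 t 18.1
shift [0.0955 0.0012 0.0018] turn 0.0009 rad = 0.1 deg; rows >= 1.9
```

View pics/w12.png

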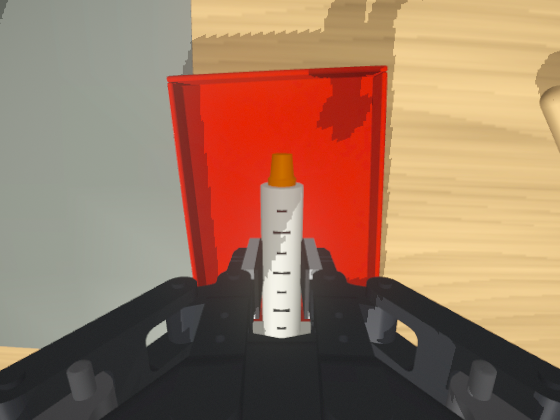

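View pics/d12.png

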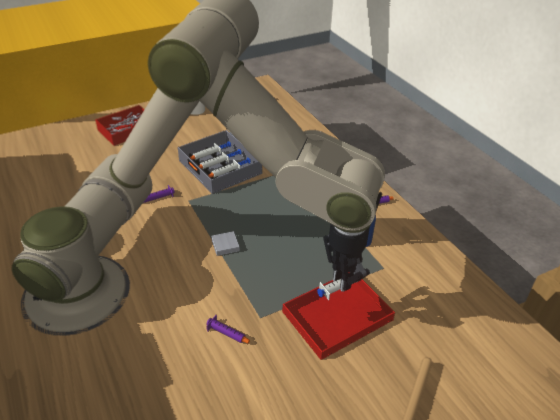

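```bash
python3 -m jog '[[-1,0.035,0.001,0.001,0],[-1,0.065,0.001,0.001,0],[-1,0.083,0.001,0.001,0],[-1,0.09,0.001,0.001,0],[-1,0.094,0.001,0.001,0],[-1,0.0955,0.001,0.001,0],[-1,0.0955,0.001,0.001,0],[-0.2,0.0955,0.001,0.001,0],[-0.2,0.0955,0.001,0.001,0],[-0.2,0.0955,0.001,0.001,0],[-0.2,0.0955,0.001,0.001,0],[-0.2,0.06,0.001,0.001,0],[-0.2,0.01,0.001,0.001,0],[-0.2,-0.04,0.001,0.001,0],[-0.2,-0.09,0.001,0.001,0],[-0.2,-0.14,0.001,0.001,0],[-0.2,-0.14,0.001,0.001,0],[-0.2,-0.14,0.001,0.001,0],[-0.2,-0.14,0.001,0.001,0]]' 40;  python3 snap.py wrist w13;  python3 snap.py side d13; python3 snap.py scene s13
```

```text
time_s: 20.0
position: [0.5083, -0.3329, 0.2543]
tool_rot: [[-0.002, 0.999, 0.035], [0.002, 0.035, -0.999], [-1.0, -0.002, -0.002]]
ft_force: [-0.7, 0.8, -0.6]
grip_width: 0.0342
```

View pics/w13.png

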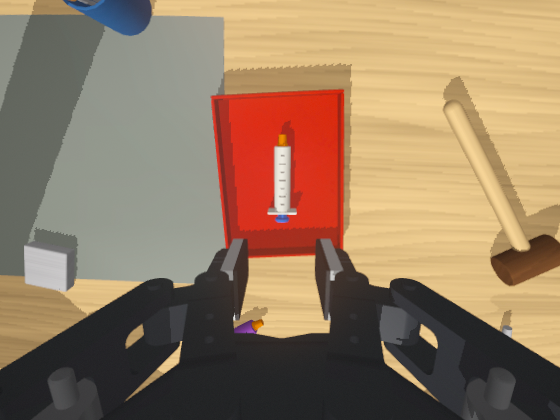

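View pics/d13.png

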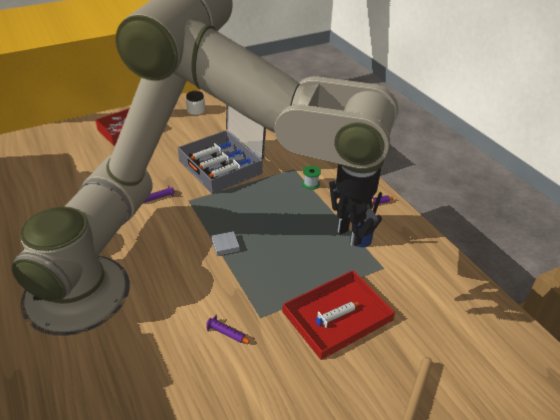

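View pics/s13.png

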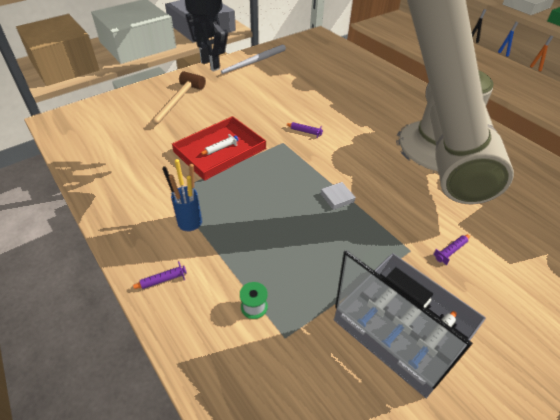

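```bash
python3 - <<'E'
from h import *
from rig import env
from scipy.optimize import least_squares
S=env.camera_model("scene");D=env.camera_model("side")
def W(p,l):
    c,s=np.cos(p[2]),np.sin(p[2]); l=np.array(l); return np.array([p[0]+c*l[0]-s*l[1],p[1]+s*l[0]+c*l[1],l[2]])
def tri(a,b):
    A=[];B=[]
    for m,q in((S,a),(D,b)):
        o,d=ray(m,*q);d=d/np.linalg.norm(d);Pm=np.eye(3)-np.outer(d,d);A.append(Pm);B.append(Pm@o)
    return np.linalg.lstsq(np.vstack(A),np.concatenate(B),rcond=None)[0]
# corners: scene left (345,252) = case -y ; right (471,343)=case +y ; side: left(227.5,78)=+y, right (266.5,106)=-y
print('-y corner',tri((345,252),(266.5,106)),'+y',tri((471,343),(227.5,78)))
obs=[(S,(345,252),-.101),(S,(471,343),.101),(D,(266.5,106),-.101),(D,(227.5,78),.101)]
def f(p):
    return np.concatenate([proj(m,W(p,(.087-.174*np.cos(p[3]),y,.052+.174*np.sin(p[3]))))-q for m,q,y in obs])
r=least_squares(lambda t:f([.4965,.311,np.radians(8.3),t[0]]),[1.6]);print(r.x,r.fun.round(1))
r=least_squares(f,[.4965,.311,.145,1.6]);print(r.x,r.fun.round(1))
E
```

```text
-y corner [0.60952571 0.22735209 0.22280192] +y [0.57923485 0.42410435 0.22435031]
[1.63848447] [-1.5 -2.1 -0.1  0.6 -0.5 -0.7 -0.4 -0.8]
[0.47507546 0.30748103 0.15354414 1.75795373] [-1.3 -0.9  0.4  0.8 -0.7  0.1 -1.   0.1]
```

```bash
python3 to.py .508 -.333 .29 -81.7; python3 to.py .634 .331 .29 -81.7
```

```text
now [ 0.5085 -0.3331  0.2543] psi -88.01 q6 43.6 t 20.15
shift [-0.0357 -0.0006 -0.0002] turn -0.1102 rad = -6.3 deg; rows >= 0.7
now [ 0.5085 -0.3331  0.2543] psi -88.01 q6 43.6 t 20.15
shift [-0.0346  0.1484 -0.6594] turn -0.1102 rad = -6.3 deg; rows >= 13.5
```

```bash
python3 -m jog '[[-1,-0.03,0.01,-0.02,0],[-1,-0.035,0.03,-0.06,0],[-1,-0.035,0.05,-0.11,0],[-1,-0.035,0.07,-0.16,0],[-1,-0.035,0.09,-0.21,0],[-1,-0.035,0.11,-0.26,0],[-1,-0.035,0.13,-0.3,-0.02],[-1,-0.035,0.148,-0.34,-0.04],[-1,-0.035,0.148,-0.39,-0.06],[-1,-0.035,0.148,-0.44,-0.08],[-1,-0.035,0.148,-0.49,-0.1],[-1,-0.035,0.148,-0.54,-0.11],[-1,-0.035,0.148,-0.59,-0.11],[-1,-0.035,0.148,-0.63,-0.11],[-1,-0.035,0.148,-0.659,-0.11],[-1,-0.035,0.148,-0.659,-0.11],[-1,-0.035,0.148,-0.659,-0.11],[-1,-0.035,0.148,-0.659,-0.11]]'; python3 snap.py wrist w14;  python3 snap.py side d14; python3 snap.py scene s14
```

```text
time_s: 21.95
position: [0.634, 0.3293, 0.2904]
tool_rot: [[-0.001, 0.99, 0.143], [-0.001, 0.143, -0.99], [-1.0, -0.001, 0.0]]
ft_force: [-0.5, 0.5, 0.1]
grip_width: 0.0001
```

View pics/w14.png

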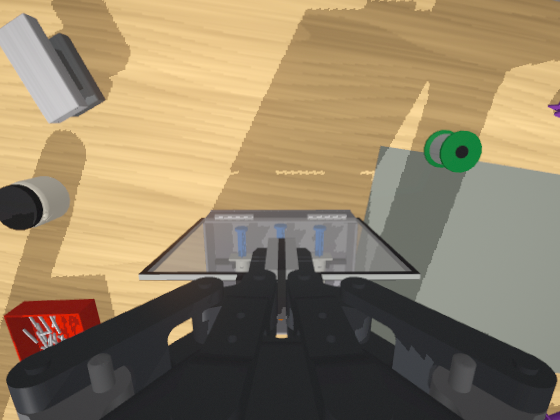

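View pics/d14.png

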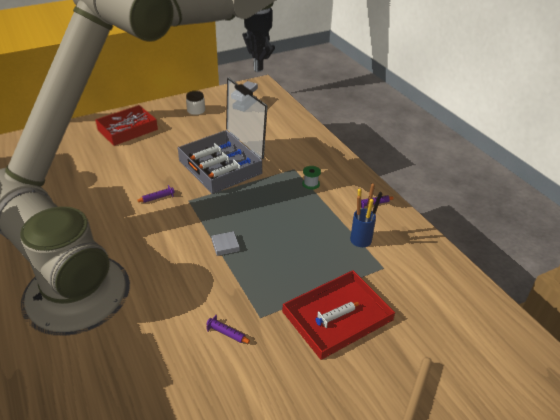

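View pics/s14.png

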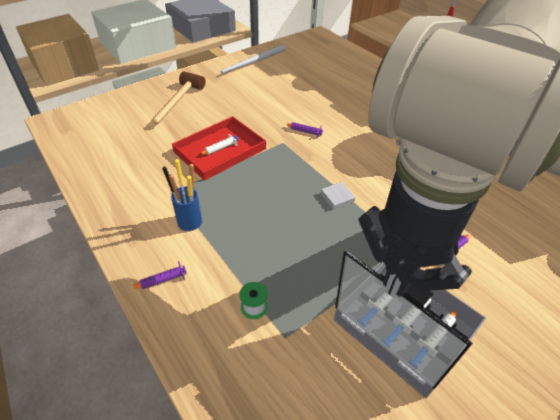

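```bash
python3 - <<'E'
import pickle
from h import *
m=pickle.load(open('pics/w14.pkl','rb'))
for q,z in (((140,275),.224),((280,276),.224),((420,275),.224),((205,216),.052),((357,211),.052)): print(q,pix2z(m,*q,z).round(4))
S=pickle.load(open('pics/s14.pkl','rb'));D=pickle.load(open('pics/d14.pkl','rb'))
p=[.634,.3293,.2764];print('tip proj',proj(S,p),proj(D,p)); print('tip wrist',proj(m,p))
E
```

```text
(140, 275) [0.5797 0.4239 0.224 ]
(280, 276) [0.5937 0.3241 0.224 ]
(420, 275) [0.6084 0.2242 0.224 ]
(205, 216) [0.5717 0.418  0.052 ]
(357, 211) [0.6058 0.2274 0.052 ]
tip proj [392.3559168  289.65188946] [257.57755026  70.93943598]
tip wrist [280.74891679 254.33216337]
```

```bash
python3 -m jog '[[-1,0.03,0,0,0],[-1,0.06,0,0,0],[-1,0.067,0,0,0],[-1,0.067,0,0,0],[-1,0.067,-0.012,0,0],[-1,0.067,-0.024,0,0],[-1,0.067,-0.036,0,0],[-1,0.068,-0.048,0,0],[-1,0.068,-0.0625,0,0],[-1,0.072,-0.076,0,0],[-1,0.076,-0.09,0,0],[-1,0.081,-0.103,0,0],[-1,0.0856,-0.1145,0,0],[-1,0.0856,-0.1145,0,0],[-1,0.0856,-0.1145,0,0]]'; python3 snap.py wrist w15;  python3 snap.py side d15
```

```text
time_s: 23.6
position: [0.5213, 0.3141, 0.2069]
tool_rot: [[0.003, 0.99, 0.144], [0.001, 0.144, -0.99], [-1.0, 0.003, -0.001]]
ft_force: [0.2, -0.4, -0.3]
grip_width: 0.0
```

View pics/w15.png

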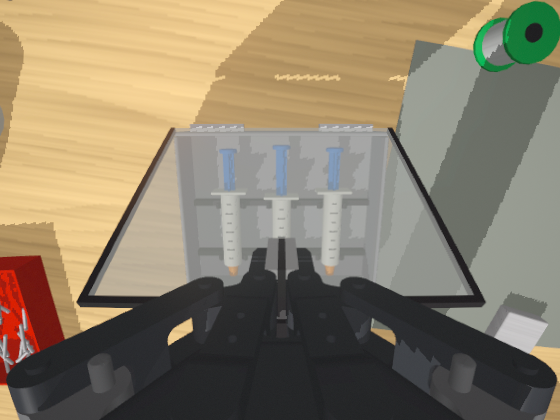

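View pics/d15.png

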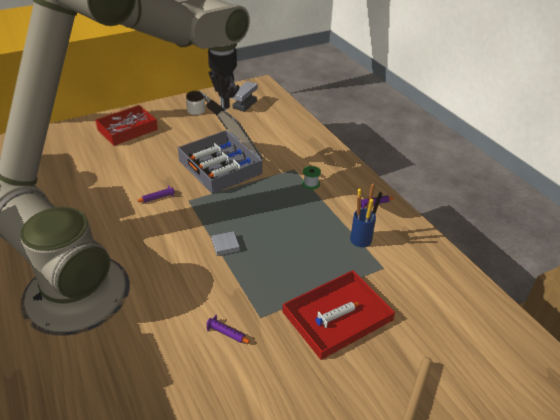

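```bash
python3 -m jog '[[-1,0.007,-0.011,0,0],[-1,0.015,-0.022,0,0],[-1,0.0244,-0.0335,0,0],[-1,0.035,-0.043,0,0],[-1,0.046,-0.052,0,0],[-1,0.0564,-0.0595,0,0],[-1,0.069,-0.066,0,0],[-1,0.081,-0.0715,0,0],[-1,0.094,-0.076,0,0],[-1,0.102,-0.08,0,0],[-1,0.1074,-0.0815,0,0],[-1,0.1074,-0.0825,0,0],[-1,0.1074,-0.0825,0,0],[-1,0.1074,-0.0825,0,0]]'; python3 snap.py wrist w16;  python3 snap.py side d16
```

```text
time_s: 25.1
position: [0.439, 0.3022, 0.0982]
tool_rot: [[0.001, 0.99, 0.144], [0.0, 0.144, -0.99], [-1.0, 0.001, -0.0]]
ft_force: [-0.5, -0.1, 0.7]
grip_width: -0.0001
```

View pics/w16.png

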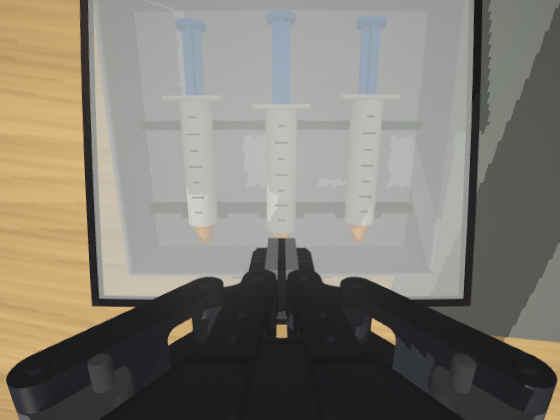

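View pics/d16.png

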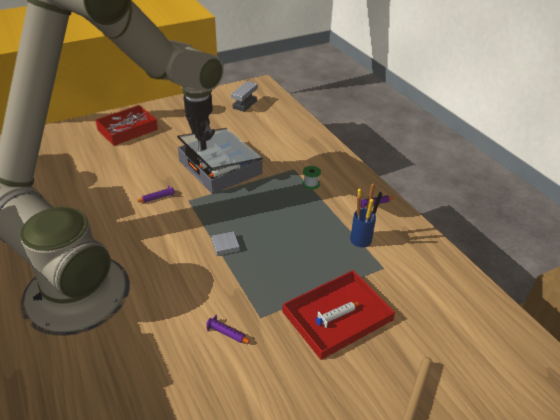

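```bash
python3 -m jog '[[-1,0.005,-0.001,0,0],[-1,0.01,-0.001,0,0],[-1,0.014,-0.001,0,0],[-1,0.018,-0.001,0,0],[-1,0.02,-0.001,0,0],[-1,0.022,-0.001,0,0],[-1,0.024,-0.001,0,0],[-1,0.025,-0.001,0,0],[-1,0.026,-0.001,0,0],[-1,0.027,-0.001,0,0],[-1,0.028,-0.001,0,0]]'
```

```text
time_s: 26.3
position: [0.4379, 0.302, 0.0698]
tool_rot: [[0.0, 0.99, 0.144], [0.0, 0.144, -0.99], [-1.0, 0.0, -0.0]]
ft_force: [-1.5, -1.1, 9.2]
grip_width: -0.0002
```

```bash
python3 -m jog '[[-1,0.001,0,0,0],[-1,0.001,0,0,0]]'; python3 -m jog '[[-1,0.001,0,0,0],[-1,0.001,0,0,0]]'; python3 snap.py side d17
```

```text
time_s: 26.5
position: [0.4379, 0.302, 0.0698]
tool_rot: [[0.001, 0.99, 0.144], [0.0, 0.144, -0.99], [-1.0, 0.001, -0.0]]
ft_force: [-2.6, -1.6, 10.1]
grip_width: 0.0001
time_s: 26.7
position: [0.4379, 0.302, 0.0696]
tool_rot: [[0.002, 0.99, 0.145], [0.0, 0.145, -0.99], [-1.0, 0.002, -0.0]]
ft_force: [-5.1, -3.5, 19.1]
grip_width: 0.0001
```

```bash
python3 -c "
from h import *
crop('pics/d17.png','pics/d17c.png',170,80,110,120,5)"
```

```text
(no output)
```

View pics/d17c.png

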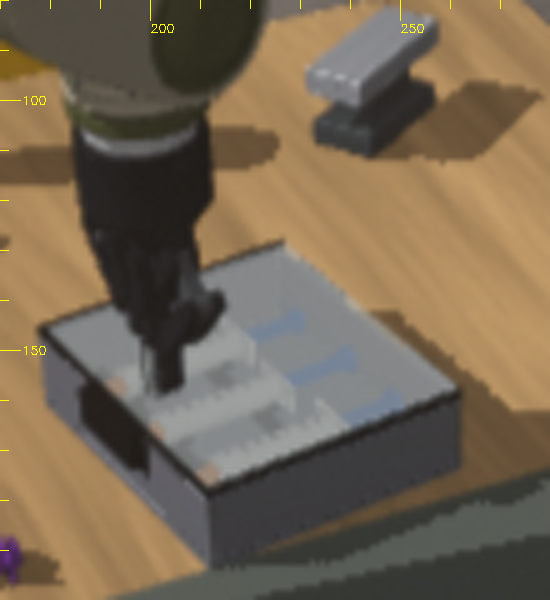

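Force is climbing without motion (tip at 55.6 mm, which matches the shut height). Lift off and see whether the lid holds.

```bash
python3 -m jog '[[-1,-0.01,0,0,0],[-1,-0.04,0,0,0],[-1,-0.09,0,0,0],[-1,-0.13,0,0,0],[-1,-0.13,-0.04,0,0],[-1,-0.13,-0.08,0,0],[-1,-0.13,-0.08,0,0],[-1,-0.13,-0.08,0,0],[-1,-0.13,-0.08,0,0],[-1,-0.13,-0.08,0,0],[-1,-0.13,-0.08,0,0],[-1,-0.13,-0.08,0,0],[-1,-0.13,-0.08,0,0],[-1,-0.13,-0.08,0,0]]'; python3 snap.py side d18; python3 snap.py scene s18;python3 snap.py wrist w18;  python3 -c "
from h import *
crop('pics/d18.png','pics/d18c.png',170,110,110,90,6)"
```

```text
time_s: 28.15
position: [0.3587, 0.2904, 0.1978]
tool_rot: [[-0.0, 0.99, 0.144], [-0.0, 0.144, -0.99], [-1.0, -0.0, 0.0]]
ft_force: [0.1, 0.3, 0.2]
grip_width: -0.0003
```

View pics/d18c.png

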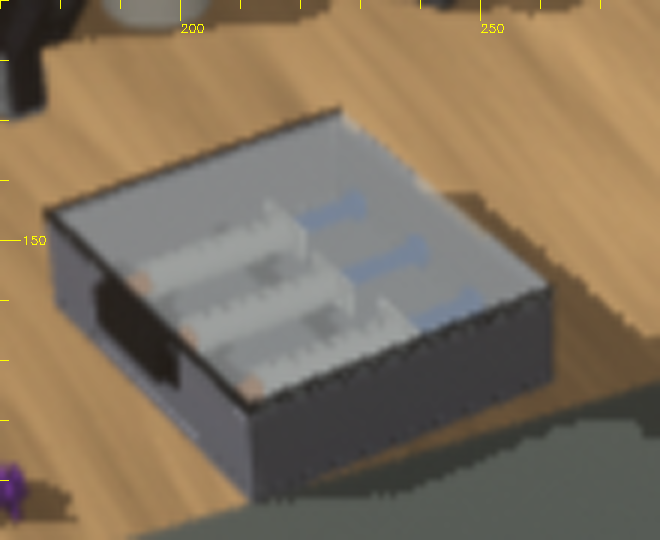

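View pics/s18.png

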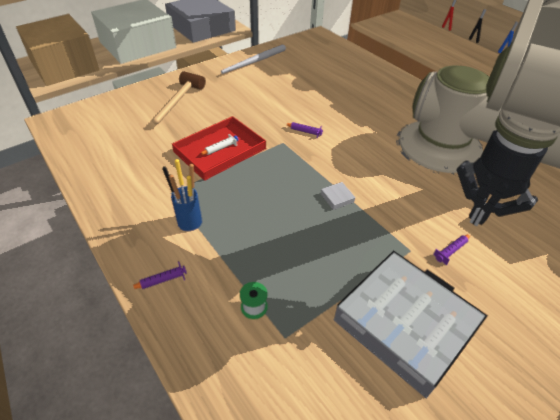

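View pics/w18.png

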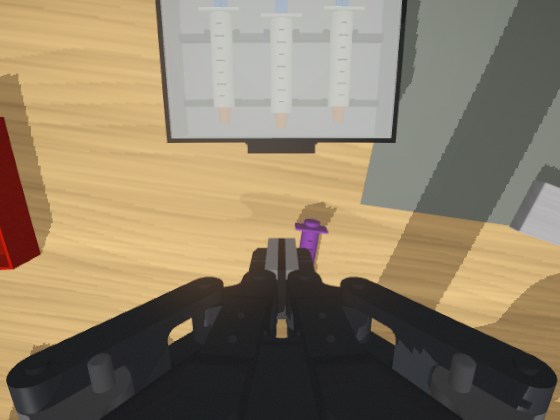

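The lid stays shut 1.4 s after release, with its black tab over the clip. The saddled syringes lie straight, caps to the front, N is in the tray, and the bystanders and purple ones are where they were.

```bash
python3 -c "
from rig import env
print(env.close_job())"
```

```text
the job is handed in; nothing more can be done
None
```

The job is done and handed in at about 28 s of the 72 s allowed.

- **Syringes:** I measured two loose ones with their plungers about 34–37 mm out, well past the 22.5 mm half mark. They lie in the left and right saddles, caps towards the clip. The third measured about 4–5 mm, so it lies flat in the red refill tray.
- **Lid:** I swung it shut with the closed fingertips and pressed until the force reached 19 N with no further movement. The fingertips were then 55.6 mm above the bench, against 56 mm expected when shut. Pictures about 1.4 s after letting go show the lid flat and held.
- **Rest of the scene:** The stored syringe, file cup, spool, steel block and purple look-alikes look unmoved in the last pictures. Nothing in the last pictures suggests a plunger moved, but I did not re-measure the plungers after placing.
- **Disagreements:** The wrist camera and the two fixed cameras placed the case about 7 mm apart along its length. I used a value in between, which was inside the saddle's play, and both syringes seated straight. My first reading of the tray from the scene camera was also off by up to about 25 mm; I used the side and wrist cameras for the tray instead.

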